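# Change the glass samples on the light bar

## Task

Take the black-lidded jar down from the raised white light bar and stand it in the free end of the cardboard tray; then stand the flat bottle on the left half of the bar (left as the robot sees it), its broad faces parallel to the bar's long edges, and the round bottle on the right half, both upright with their whole base on the bar. Only when both are standing there, push the switch lever all the way over, away from the robot. It is thin glass: grip with as little force as you can (30 N at most), set each piece down softly without dropping, knocking or pressing it, and leave the slim bottle and the jars already in the tray where they are.

Things in the scene. Friction and masses are not known exactly. Their poses are not given: they have to be found in the camera images.
- light_bar: fixed stand carrying a narrow raised light bar with a white opal top: top 52 mm deep (its x) by 280 mm long (its y), 90 mm above the table; a thin dark flush band marks the middle; foot plate 90 x 200 x 8 mm. Origin at table level under the bar's middle; z up, x across the bar and roughly away from the robot, y along the bar: its left half (robot's left) is y 0 to 140 mm
- jar: round glass jar with black lid, standing on the light bar at the start: 48 mm diameter, 56 mm high overall; straight glass wall from 0 to 26 mm above the base, tapering a little to the lid, 43 mm diameter and 16 mm high at the top. About 120 g. Origin at the centre of its underside, z up
- flat_bottle: flat rectangular clear glass bottle, standing on the table: body 26 mm thick (its x) by 46 mm broad (its y) by 56 mm high, then a round neck up to 72 mm, 18 to 22 mm diameter. About 80 g. Origin at the centre of its underside, z up
- round_bottle: round clear glass bottle, standing on the table: body 40 mm diameter with straight wall to 54 mm, then shoulder and a neck of 20 to 24 mm diameter up to 76 mm. About 90 g. Origin at the centre of its underside, z up
- slim_bottle: bystander: slimmer and taller round clear glass bottle, 32 mm diameter, 115 mm high, standing on the table near the other two bottles. Origin at the centre of its underside
- tray: fixed shallow open cardboard tray, 220 mm (its x) by 170 mm (its y), walls 5 mm thick and 30 mm high, floor 5 mm thick. Origin at the centre of its underside; its x points away from the robot; two jars stand at the far (+x) end, and the near end (-x) is free: a good spot is x = -45 mm, y = 0
- tray_jar_left: bystander: a jar just like the first, in the far end of the tray, left. Origin at the centre of its underside
- tray_jar_right: bystander: a jar just like the first, in the far end of the tray, right. Origin at the centre of its underside
- switch_base: fixed grey switch block, 70 mm (its x) by 50 mm (its y) by 25 mm high, that carries the lever; origin at the centre of its underside, its x points the way the lever is to be pushed (roughly away from the robot)
- switch (a joint): angle of the switch lever: 0 = off, leaning towards the robot; 1.0 rad = on, leaning away from the robot. The lever is an 80 mm rod, 10 mm thick, with a 26 mm black ball at its end; it pivots 22 mm above the table about the block's y axis and stays where it is left; light to push
- switch_tip (a point): centre of the black ball at the end of the switch lever (about 92 mm above the table when off, 38 mm to the block's -x side; 38 mm to its +x side when on)
Mind the look-alikes: they are no part of the job. What is meant by the switch_base is not pink, and is the larger of those in its own colour. What is shaped like the flat_bottle but red is not meant.

How it is judged:
On the way, in this order (a step that is already met when the one before it is completed fails the run):
1. the jar stands in the tray, let go (x of jar in the frame of tray between -0.085 and 0.085 m and y of jar in the frame of tray between -0.06 and 0.06 m and z of jar in the frame of tray between 0 and 0.012 m and angle between jar's own z axis and vertical below 0.1 rad and contact force between jar and the fingers below 0.5 N), for 0.2 s.
2. the flat bottle stands on the left half of the bar and the round bottle on the right half, let go (x of flat_bottle in the frame of light_bar between -0.014 and 0.014 m and y of flat_bottle in the frame of light_bar between 0.024 and 0.118 m and z of flat_bottle in the frame of light_bar between 0.084 and 0.096 m and angle between each of flat_bottle, round_bottle's own z axis and vertical below 0.1 rad and angle between the y axis of flat_bottle and the y axis of light_bar, either way round below 0.26 rad and x of round_bottle in the frame of light_bar between -0.009 and 0.009 m and y of round_bottle in the frame of light_bar between -0.121 and -0.021 m and z of round_bottle in the frame of light_bar between 0.084 and 0.096 m and contact force between each of flat_bottle, round_bottle and the fingers below 0.5 N), for 0.2 s.
3. the switch lever is pushed all the way over (value of joint switch above 0.8 rad), for 0.1 s.
At the end, for the whole second after the job is handed in: Jar upright on the tray floor. On the bar, upright: flat bottle left (axis within 14 mm of centre line, 24-118 mm from the middle, faces within 15 deg), round bottle right (within 9 mm, 21-121 mm from the middle). Lever beyond 0.8 rad. All three released and at rest (all of step 1 and all of step 2 and value of joint switch above 0.8 rad and linear speed of each of jar, flat_bottle, round_bottle below 0.02 m/s); the robot touches nothing.
It fails at once if the jar or a bottle squeezed too hard: the contact forces of the two fingers on it add up to more than 80 N (40 N a finger) (contact force between any of jar, flat_bottle, round_bottle and the fingers above 80 N).
It fails at once if the jar or a bottle knocked down or pressed on the bar or the tray: contact force over 45 N (contact force between any of jar, flat_bottle, round_bottle and light_bar above 45 N or contact force between any of jar, flat_bottle, round_bottle and tray above 45 N).
It fails at once if the jar or a bottle dropped: loose from the fingers and moving faster than 0.45 m/s (a fall of 10 mm) ((contact force between jar and the fingers below 0.5 N and linear speed of jar above 0.45 m/s) or (contact force between flat_bottle and the fingers below 0.5 N and linear speed of flat_bottle above 0.45 m/s) or (contact force between round_bottle and the fingers below 0.5 N and linear speed of round_bottle above 0.45 m/s)).
It fails at once if the jar or a bottle tipped by more than 0.5 rad (angle between any of jar, flat_bottle, round_bottle's own z axis and vertical above 0.5 rad).
It fails at once if the slim bottle or a jar in the tray moved by more than 20 mm or tipped (distance of any of slim_bottle, tray_jar_left, tray_jar_right from where it was at the start of the episode above 0.02 m or angle between any of slim_bottle, tray_jar_left, tray_jar_right's own z axis and vertical above 0.5 rad).
It also fails if it takes over 72 s, if anything falls off the work surface, if the arm or the gripper's body presses on something with over 40 N, if the wrist force passes 120 N, or if a joint passes its speed limit or range.

## Robot

A 6-joint arm with a two-finger parallel gripper is mounted at the origin on the work surface. World frame = base frame: x ahead of the robot, y to its left, z up, the work surface at z = 0. Lengths are in m, angles in rad, forces in N, time in s.
With the tool pointing down it reaches from about 0.4 to 0.825 m from the base axis. Payload 7 kg.
Tool frame: the origin (TCP) lies on the centre line of the jaws, within the pads' length; the fingertips stand tip_reach ahead of it and the grasp point (between the pads) is the TCP (tip_reach is the distance from the TCP to the fingertips, in m); z points along the fingers, y is the line along which they close (so a half turn about z gives the same grasp; the last joint's range is limited). The gripper opens to 88 mm and grips with 3 to 60 N. Pads are 19 mm wide; open, the fingers measure 130 mm over their backs; the gripper's body (78 mm by 193 mm) begins 47 mm behind the grasp point.
Start: joints at [1.482, 0.359, 0.012, 0, -1.224, -0.288], TCP at [0.248, 0.628, 0.213] pointing down, gripper open.
Joint ranges: [-3.07, 3.07], [-1.43, 2.12], [-1.02, 1.25], [-3.03, 1.67], [-3.05, -0], [-3.03, 3.03]. Speed limits (rad/s): [2.39, 2.39, 3.01, 3.14, 3.14, 3.14].

## Interface

Orientations are given as [roll, pitch, yaw] about the fixed x, y, z axes, in that order (R = Rz(yaw) Ry(pitch) Rx(roll)).
In Python, from station import get_state, grab_frame, calibration, job_done, find_in, mark_of, tip_reach gives the robot as it stands.
- The arm moves only by the shell command python3 -m handwheel 'ROWS' [OPENING] [FORCE]. ROWS is JSON, a list of rows, each an object with "delta_pos": the shift along the world's x, y, z in units of 30 mm (1.0 is 30 mm), a list of three; "dr": the turn, a rotation vector about the world's x, y, z in degrees, a list of three. In form: [{"delta_pos": [tx, ty, tz], "dr": [rx, ry, rz]}, ...]. A call has 1 to 10 rows; each row shifts and turns the commanded pose from where the row before left it; what a row does not reach is not made up. A row lasts 1/10 s, in which the tool goes at most 50 mm and 8.59 degrees, less where a joint would pass 70% of its speed; a pose out of reach is approached as far as the arm can. A call is refused whole if a number of a shift passes 1 or a number of a turn 8.59, either way. A call with a gripper value outside its range is refused whole. OPENING is the closure, from -1 (fully open) to 1 (shut), set as the call begins (- or left out, the last holds). The fingers move at their own pace and stop on an object; FORCE is the grip in N (left out, the last holds). Time passes only in rows, so rows that do not move let the fingers close. It gives the time, the measured TCP pose, the force, the opening and the grip force at its end, in the units of the state.
- get_state(): the state, without advancing time (a new reading comes with each control period).
- grab_frame(name): name is "scene" or "top"; returns the picture (400x640x3 uint8, red, green, blue); there is no depth.
- calibration(name): a dict with "fx", "fy", "cx", "cy" (pixels), "extrinsics" (4x4, takes a point from world to camera coordinates). Camera axes: x right, y down, z forward; pixel columns grow to the right and rows downward; lengths in m; the calibration is good to about 2 mm. A picture is of the moment at which its call begins. calibration takes no time and is no camera call.
- job_done(): hands the job in; it is judged then, once.
Trained networks look in the newest picture that a camera, given by its name, has taken for a name from the list of things; names that differ only in an ending like _2 or _b are one class to them, and where a whole thing is asked for, a point or a joint stands for the part that bears it (a point fixed in the world has none). Each returns a list of dicts, best first, with "conf" (0 to 1); they miss things now and then, are a little off and sometimes report something else, mostly with a low value. They report only what shows in the picture. A call takes as long as a camera call. They do not tell look-alikes from the thing itself.
- find_in(camera, query): "location" ([column, row] in pixels, amid what is visible of it).
- mark_of(camera, query): "location" ([column, row] in pixels: a listed point, or the origin of a listed thing).
The state is a dict: "t": time; "q": joint angles; "qd": joint speeds; "joint_efforts": joint torques, N m; "eef_pos": TCP position; "ee_rot": TCP orientation; "force": force on the tool from outside, world axes, zero at the start; "moment": the same for the moment, N m; "width": finger opening in m; "gripper_force": force on a finger pad.
Only numpy, scipy, OpenCV 4.12 (cv2) and the standard library are available. Lean on these libraries where they do the work, as an engineer would, in place of code of your own. Each camera call takes 0.05 s, during which the arm holds its last target. There are 200 camera calls.

## Working session

There is one attempt and no reset: what is moved stays moved. The work goes in short steps, Python scripts to look and compute and a shell command to move; the robot and the scene stay as the last step left them, time stands still between calls to the robot, and variables do not carry over. Pictures are saved under pics/ and viewed, at most 10 in all, crops included, and the job is handed in when it is done.

```bash
mkdir -p pics
cat > h.py <<'E'
import numpy as np, cv2
from station import *
def ray(cam,px,z):
    c=calibration(cam);E=np.array(c["extrinsics"]);R,t=E[:3,:3],E[:3,3]
    d=R.T@np.array([(px[0]-c["cx"])/c["fx"],(px[1]-c["cy"])/c["fy"],1]);o=-R.T@t
    return o+d*(z-o[2])/d[2]
def proj(cam,p):
    c=calibration(cam);E=np.array(c["extrinsics"]);q=E[:3,:3]@np.array(p)+E[:3,3]
    return np.array([c["fx"]*q[0]/q[2]+c["cx"],c["fy"]*q[1]/q[2]+c["cy"]])
def save(cam,name):
    f=grab_frame(cam);cv2.imwrite("pics/"+name,f[:,:,::-1]);return f
E
python3 - <<'E'
from h import *
Z=dict(light_bar=0,jar=.09,flat_bottle=0,round_bottle=0,slim_bottle=0,tray=0,switch_base=0,switch_tip=.092)
for cam in("top","scene"):
    save(cam,cam+"0.png")
    c=calibration(cam);E=np.array(c["extrinsics"]);print(cam,c["fx"],(-E[:3,:3].T@E[:3,3]).round(3))
    for k,z in Z.items():
        for d in mark_of(cam,k)[:5]:
            print(cam,k,round(d["conf"],2),np.round(d["location"]),ray(cam,d["location"],z).round(3))
print(tip_reach, get_state())
E
```

```text
top 489.18824861561353 [ 0.337 -0.026  1.243]
top light_bar 0.65 [311. 178.] [ 0.612 -0.019  0.   ]
top jar 0.73 [319. 167.] [ 0.617 -0.04   0.09 ]
top flat_bottle 0.51 [279. 251.] [0.423 0.065 0.   ]
top flat_bottle 0.49 [280. 282.] [0.346 0.064 0.   ]
top round_bottle 0.86 [205. 242.] [0.451 0.253 0.   ]
top slim_bottle 0.63 [325. 246.] [ 0.433 -0.051  0.   ]
top slim_bottle 0.49 [178. 191.] [0.587 0.326 0.   ]
top tray 0.9 [444. 207.] [ 0.525 -0.36   0.   ]
top tray 0.74 [278. 249.] [0.428 0.069 0.   ]
top switch_base 0.87 [175. 194.] [0.579 0.333 0.   ]
top switch_base 0.62 [204. 156.] [0.679 0.257 0.   ]
top switch_base 0.58 [230. 210.] [0.532 0.189 0.   ]
top switch_tip 0.59 [215. 218.] [0.5   0.21  0.092]
top switch_tip 0.51 [160. 201.] [0.544 0.341 0.092]
top switch_tip 0.37 [199. 162.] [0.637 0.248 0.092]
scene 446.6088730720511 [ 0.805 -0.525  0.894]
scene light_bar 0.7 [271. 350.] [ 0.575 -0.308  0.   ]
scene light_bar 0.59 [357. 253.] [ 0.623 -0.02   0.   ]
scene jar 0.78 [351. 240.] [ 0.616 -0.048  0.09 ]
scene jar 0.16 [280. 236.] [ 0.481 -0.114  0.09 ]
scene flat_bottl
[... 669 characters left out ...]
 [396. 118.] [0.547 0.344 0.092]
0.019 {'t': 0.9, 'q': array([ 1.48208471e+00,  3.58574994e-01,  1.18899920e-02, -1.01403378e-05,
       -1.22407712e+00, -2.88092877e-01]), 'qd': array([ 0.0007078 ,  0.00116927, -0.00263316,  0.00103279,  0.00147309,
       -0.00102686]), 'joint_efforts': array([ 1.31640834e-03, -5.82351172e+01,  2.93295354e+01,  7.00244039e+00,
        1.26085171e-02, -3.77952347e-06]), 'eef_pos': array([0.24837706, 0.62761908, 0.21307123]), 'ee_rot': array([-3.14156257e+00,  1.88610329e-05, -3.76807943e-01]), 'force': array([-0.64427306,  0.31354883,  0.01888905]), 'moment': array([-0.01108583, -0.02440578,  0.00692809]), 'gripper_force': 0.0, 'width': 0.08748379808618281}
```

View pics/top0.png

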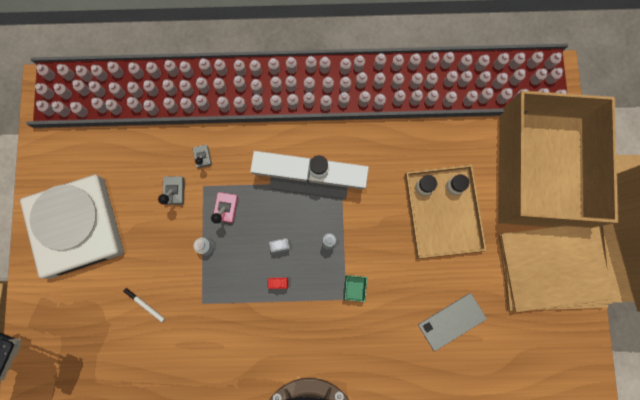

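View pics/scene0.png

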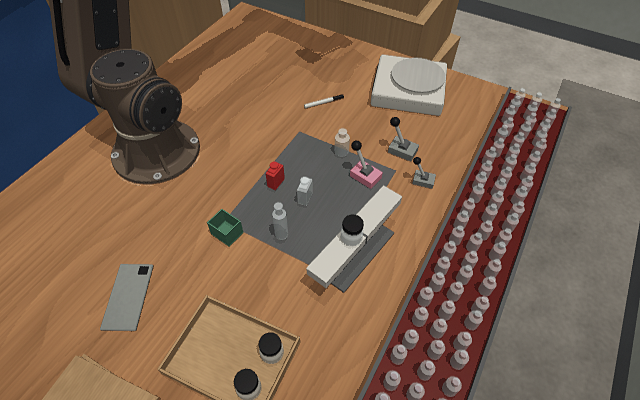

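Run:
```python
from h import *
f=cv2.imread("pics/top0.png");s=cv2.imread("pics/scene0.png")
a=cv2.resize(f[140:300,150:380],None,fx=3,fy=3,interpolation=cv2.INTER_CUBIC)
cv2.imwrite("pics/crop_top.png",a)
b=cv2.resize(s[110:300,250:450],None,fx=3,fy=3,interpolation=cv2.INTER_CUBIC)
cv2.imwrite("pics/crop_scene.png",b)
```

```text
(no output)
```

View pics/crop_top.png

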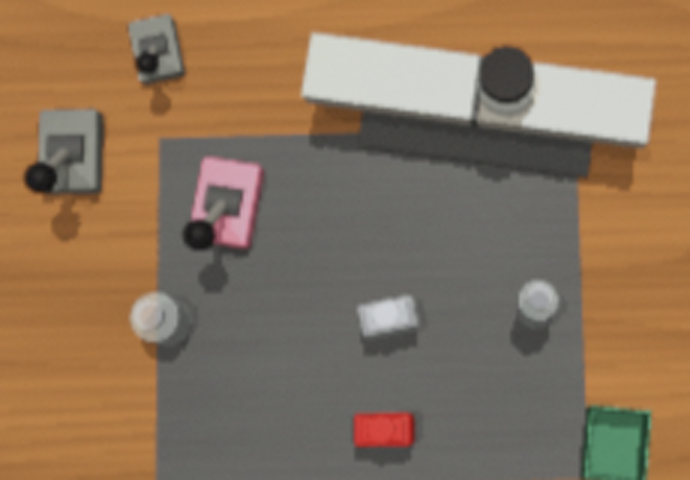

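View pics/crop_scene.png

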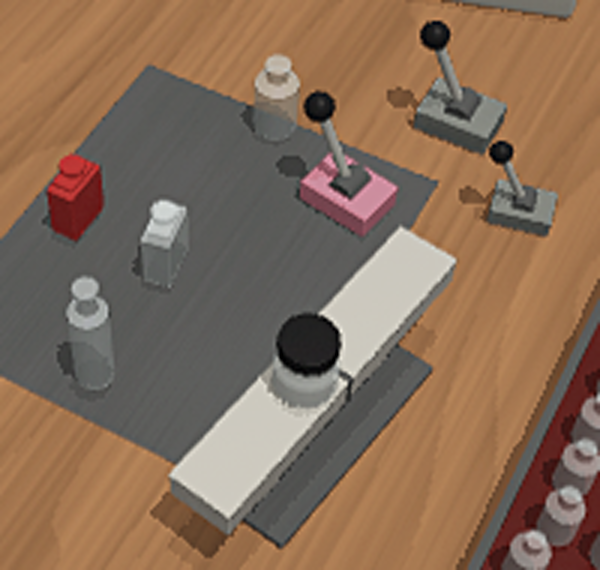

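Switches in the top picture: pink (224,208), large grey (173,191) and small grey (202,156). The large grey one is meant. Flat bottles: clear (279,245) and red (278,283); the clear one is meant. The crops confirm both. The jar lid is at (319,165), the round bottle at (202,245) and the slim bottle at (329,240).

Run:
```python
from h import *
def tri(name,t,s,z):
    a,b=ray("top",t,z),ray("scene",s,z);print(name,a.round(4),b.round(4),((a+b)/2).round(4))
T=lambda x,y:(150+x/3-.33,140+y/3-.33)
S=lambda x,y:(250+x/3-.33,110+y/3-.33)
tri("jarlid",T(506,74),S(308,342),.146)
tri("round",T(155,316),S(278,66),.076)
tri("flat",T(387,315),S(166,212),.072)
tri("ball",T(40,177),S(435,35),.092)
tri("slim",T(538,300),S(85,290),.115)
top=[ray("top",T(*p),.09)[:2] for p in[(313,33),(655,78),(646,145),(303,99)]]
sc=[ray("scene",S(*p),.09)[:2] for p in[(455,262),(229,520),(171,477),(402,227)]]
for n,q in(("top",top),("scene",sc)):
    q=np.array(q);d=(q[0]+q[3]-q[1]-q[2])/2
    print("bar",n,q.round(3).tolist(),q.mean(0).round(4),"yaw deg",np.degrees(np.arctan2(-d[0],d[1])).round(1),np.linalg.norm(d).round(3),np.linalg.norm((q[0]+q[1]-q[2]-q[3])/2).round(3))
q=np.array([ray("top",p,.03)[:2] for p in[(407,171),(471,168),(483,248),(417,257)]]);d=(q[0]+q[1]-q[2]-q[3])/2
print("tray",q.mean(0),np.degrees(np.arctan2(d[1],d[0])),np.linalg.norm(d))
for p in[(427,184),(459,183)]:print("tj",ray("top",p,.061))
q=np.array([ray("top",T(*p),.025)[:2] for p in[(40,110),(101,110),(101,190),(42,193)]]);d=(q[0]+q[1]-q[2]-q[3])/2
print("sw",q.mean(0),np.degrees(np.arctan2(d[1],d[0])),np.linalg.norm(d))
# flat bottle shoulder top z=.056 edges
q=np.array([ray("top",T(*p),.056)[:2] for p in[(359,309),(411,295),(418,322),(364,335)]]);d=(q[0]-q[1]+q[3]-q[2])/2
print("flat",q.mean(0),"yaw",np.degrees(np.arctan2(-d[0],d[1])),np.linalg.norm(d))
```

```text
jarlid [ 0.6102 -0.0387  0.146 ] [ 0.6144 -0.0459  0.146 ] [ 0.6123 -0.0423  0.146 ]
round [0.4379 0.2453 0.076 ] [0.4427 0.2444 0.076 ] [0.4403 0.2448 0.076 ]
flat [0.4339 0.0611 0.072 ] [0.4402 0.0575 0.072 ] [0.437  0.0593 0.072 ]
ball [0.5499 0.3342 0.092 ] [0.5504 0.3306 0.092 ] [0.5502 0.3324 0.092 ]
slim [ 0.4386 -0.0585  0.115 ] [ 0.4456 -0.0651  0.115 ] [ 0.4421 -0.0618  0.115 ]
bar top [[0.663, 0.116], [0.617, -0.159], [0.563, -0.15], [0.608, 0.125]] [ 0.6128 -0.0171] yaw deg -9.4 0.279 0.055
bar scene [[0.664, 0.111], [0.619, -0.163], [0.57, -0.155], [0.615, 0.122]] [ 0.6169 -0.0213] yaw deg -9.3 0.279 0.051
tray [ 0.51160068 -0.35271171] 3.5259514680453092 0.2112759655716563
tj [ 0.57413146 -0.30594612  0.061     ]
tj [ 0.57442704 -0.38495484  0.061     ]
sw [0.58428685 0.32940206] 1.730923433601314 0.0702676458973247
flat [0.43502335 0.06146769] yaw 12.730861881137457 0.04412308316964645
```

```bash
R='{"delta_pos":[0.5,-0.95,0],"dr":[0,0,0]}'
python3 -m handwheel '[{"delta_pos":[0.5,-0.95,0],"dr":[0,0,0]},{"delta_pos":[0.5,-0.95,0],"dr":[0,0,0]},{"delta_pos":[0.5,-0.95,0],"dr":[0,0,0]},{"delta_pos":[0.5,-0.95,0],"dr":[0,0,0]},{"delta_pos":[0.5,-0.95,0],"dr":[0,0,0]},{"delta_pos":[0.5,-0.95,0],"dr":[0,0,0]},{"delta_pos":[0.5,-0.95,0],"dr":[0,0,0]},{"delta_pos":[0.5,-0.95,0],"dr":[0,0,0]},{"delta_pos":[0.5,-0.95,0],"dr":[0,0,0]},{"delta_pos":[0.5,-0.95,0],"dr":[0,0,0]}]' -1 10
python3 -m handwheel '[{"delta_pos":[0.55,-0.95,0],"dr":[0,0,0]},{"delta_pos":[0.55,-0.95,0],"dr":[0,0,0]},{"delta_pos":[0.55,-0.95,0],"dr":[0,0,0]},{"delta_pos":[0.55,-0.95,0],"dr":[0,0,0]},{"delta_pos":[0.55,-0.95,0],"dr":[0,0,0]},{"delta_pos":[0.55,-0.95,0],"dr":[0,0,0]},{"delta_pos":[0.55,-0.95,0],"dr":[0,0,0]},{"delta_pos":[0.55,-0.95,0],"dr":[0,0,0]},{"delta_pos":[0.55,-0.95,0],"dr":[0,0,0]},{"delta_pos":[0.55,-0.95,0],"dr":[0,0,0]}]'
python3 -m handwheel '[{"delta_pos":[0.5,-0.9,0],"dr":[0,0,0]},{"delta_pos":[0.5,-0.9,0],"dr":[0,0,0]},{"delta_pos":[0.5,-0.9,0],"dr":[0,0,0]},{"delta_pos":[0,0,0],"dr":[0,0,0]},{"delta_pos":[0,0,0],"dr":[0,0,0]}]'
```

```text
t: 1.9
eef_pos: [0.3988, 0.3415, 0.2133]
ee_rot: [-3.141, -0.0, -0.377]
force: [0.6, -0.7, 1.0]
width: 0.0879
gripper_force: 0.0
t: 2.9
eef_pos: [0.564, 0.0564, 0.2133]
ee_rot: [-3.141, -0.0, -0.377]
force: [0.7, 0.7, 0.1]
width: 0.0879
gripper_force: 0.0
t: 3.4
eef_pos: [0.6083, -0.024, 0.2127]
ee_rot: [3.141, 0.001, -0.379]
force: [-0.5, -0.2, -0.7]
width: 0.0877
gripper_force: 0.0
```

```bash
python3 -m handwheel '[{"delta_pos":[0.13,-0.6,-0.5],"dr":[0,0,0]},{"delta_pos":[0,0,-0.7],"dr":[0,0,0]},{"delta_pos":[0,0,-0.7],"dr":[0,0,0]},{"delta_pos":[0,0,-0.7],"dr":[0,0,0]},{"delta_pos":[0,0,-0.4],"dr":[0,0,0]},{"delta_pos":[0,0,-0.2],"dr":[0,0,0]},{"delta_pos":[0,0,0],"dr":[0,0,0]}]'
python3 - <<'E'
from h import *
t=save("top","t1.png");s=save("scene","s1.png")
a=cv2.resize(t[130:200,260:380],None,fx=4,fy=4);b=cv2.resize(s[170:290,290:410],None,fx=2.33,fy=2.33)[:280]
cv2.imwrite("pics/near1.png",np.hstack([a,b])[:,:,::-1]); print(a.shape,b.shape)
E
```

```text
t: 4.1
eef_pos: [0.612, -0.0409, 0.1168]
ee_rot: [3.141, 0.001, -0.376]
force: [-0.6, 0.8, 0.5]
width: 0.0874
gripper_force: 0.0
(280, 480, 3) (280, 280, 3)
```

View pics/near1.png

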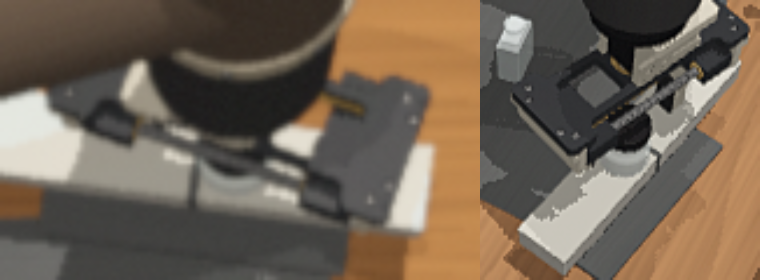

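The jar sits between the open fingers, with its rim and lid visible between them in both views. Closing gently.

```bash
python3 -m handwheel '[{"delta_pos":[0,0,0],"dr":[0,0,0]},{"delta_pos":[0,0,0],"dr":[0,0,0]},{"delta_pos":[0,0,0],"dr":[0,0,0]},{"delta_pos":[0,0,0],"dr":[0,0,0]},{"delta_pos":[0,0,0],"dr":[0,0,0]},{"delta_pos":[0,0,0],"dr":[0,0,0]},{"delta_pos":[0,0,0],"dr":[0,0,0]},{"delta_pos":[0,0,0],"dr":[0,0,0]}]' 1 10
```

```text
t: 5.0
eef_pos: [0.6124, -0.0413, 0.1171]
ee_rot: [-3.141, -0.0, -0.377]
force: [-0.5, 0.2, 0.9]
width: 0.0429
gripper_force: 10.0
```

Run:
```python
from h import *
st=get_state();p=st["eef_pos"];yaw=st["ee_rot"][2]
u=np.array([np.sin(yaw),-np.cos(yaw),0])
print(p,st["width"],[ (proj(c,p+[0,0,.029])).round(1) for c in("top","scene")])
s=save("scene","s2.png");x0,y0=290,170
b=cv2.resize(s[170:290,290:430],None,fx=5,fy=5,interpolation=cv2.INTER_CUBIC)
for h,col in((0,(255,0,0)),(-.019,(0,255,0))):
    for w in(-.0215,0,.0215):
        q=proj("scene",p+u*w+[0,0,h]);cv2.circle(b,tuple(int(v) for v in (q-[x0,y0]+.5)*5),4,col,-1)
cv2.imwrite("pics/near2.png",b[:,:,::-1])
```

```text
[ 0.61244251 -0.04128484  0.11713021] 0.04288324563059803 [array([319.4, 163.4]), array([352.5, 221.6])]
```

View pics/near2.png

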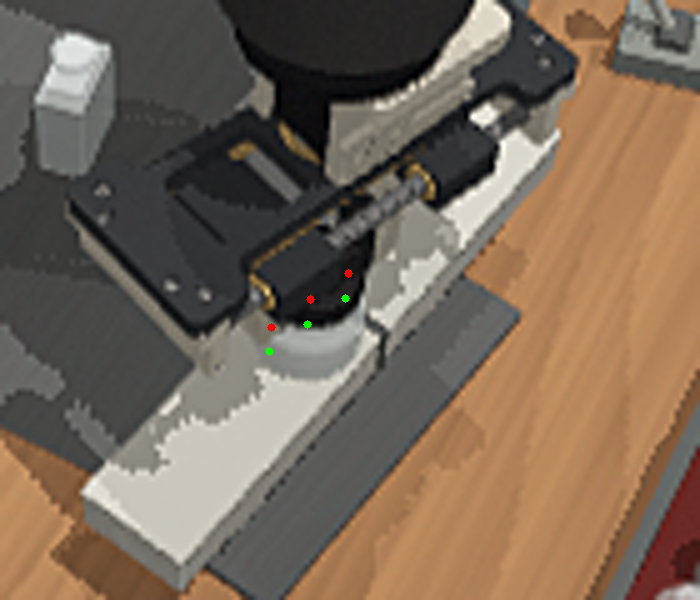

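Run:
```python
from h import *
for c in("top","scene"):
    grab_frame(c)
    for q in("jar",):
        for f in(mark_of,find_in):
            for d in f(c,q)[:3]: print(c,f.__name__,round(d["conf"],2),np.round(d["location"],1),ray(c,d["location"],.09 if f is mark_of else .118).round(4))
t=grab_frame("top");s=grab_frame("scene")
a=cv2.resize(t[145:185,290:350],None,fx=8,fy=8,interpolation=cv2.INTER_CUBIC);b=cv2.resize(s[200:254,320:370],None,fx=6,fy=6,interpolation=cv2.INTER_CUBIC)[:320]
cv2.imwrite("pics/near3.png",np.hstack([a,b])[:,:,::-1])
```

```text
top call 0.47 [320.9 168.7] [ 0.6132 -0.0452  0.09  ]
scene call 0.71 [350.9 236.8] [ 0.6129 -0.0418  0.09  ]
scene call 0.65 [351.5 235.9] [ 0.6196 -0.0561  0.118 ]
```

View pics/near3.png

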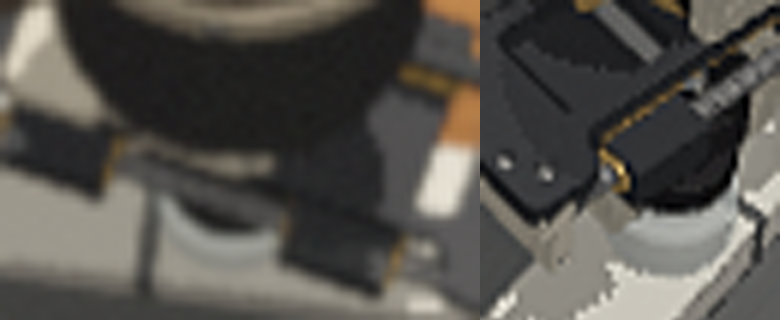

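```bash
python3 -m handwheel '[{"delta_pos":[0,0,0.1],"dr":[0,0,0]},{"delta_pos":[0,0,0.2],"dr":[0,0,0]},{"delta_pos":[0,0,0],"dr":[0,0,0]},{"delta_pos":[0,0,0],"dr":[0,0,0]}]'
python3 - <<'E'
from h import *
for c in("top","scene"):
    grab_frame(c)
    for d in mark_of(c,"jar")[:2]: print(c,round(d["conf"],2),np.round(d["location"],1))
s=grab_frame("scene")
b=cv2.resize(s[200:260,310:380],None,fx=8,fy=8,interpolation=cv2.INTER_CUBIC)
cv2.imwrite("pics/near4.png",b[:,:,::-1])
E
```

```text
t: 5.85
eef_pos: [0.6123, -0.0414, 0.1263]
ee_rot: [-3.141, -0.0, -0.377]
force: [-0.1, -0.0, -0.4]
width: 0.043
gripper_force: 10.0
top 0.58 [321.4 169.1]
scene 0.7 [350.7 234.7]
```

View pics/near4.png

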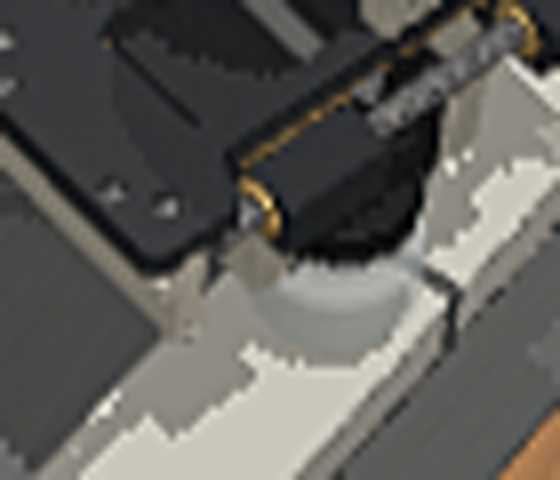

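The jar is lifted clear and upright. The wrist force dropped by 1.3 N, which matches its weight. Carrying it to the tray's near end at about (0.470, -0.358).

```bash
python3 -m handwheel '[{"delta_pos":[0,-0.1,0.4],"dr":[0,0,0]},{"delta_pos":[-0.1,-0.3,0.6],"dr":[0,0,0]},{"delta_pos":[-0.3,-0.6,0.5],"dr":[0,0,0]},{"delta_pos":[-0.35,-0.8,0.1],"dr":[0,0,0]},{"delta_pos":[-0.35,-0.8,0],"dr":[0,0,0]},{"delta_pos":[-0.35,-0.8,0],"dr":[0,0,0]},{"delta_pos":[-0.35,-0.8,0],"dr":[0,0,0]},{"delta_pos":[-0.35,-0.8,0],"dr":[0,0,0]},{"delta_pos":[-0.35,-0.8,0],"dr":[0,0,0]},{"delta_pos":[-0.35,-0.8,0],"dr":[0,0,0]}]'
python3 -m handwheel '[{"delta_pos":[-0.35,-0.8,0],"dr":[0,0,0]},{"delta_pos":[-0.35,-0.8,0],"dr":[0,0,0]},{"delta_pos":[-0.35,-0.8,0],"dr":[0,0,0]},{"delta_pos":[-0.35,-0.7,0],"dr":[0,0,0]},{"delta_pos":[-0.25,-0.5,0],"dr":[0,0,0]},{"delta_pos":[-0.15,-0.3,0],"dr":[0,0,0]},{"delta_pos":[-0.08,-0.2,0],"dr":[0,0,0]},{"delta_pos":[0,0,0],"dr":[0,0,0]},{"delta_pos":[0,0,0],"dr":[0,0,0]}]'
```

```text
t: 7.1
eef_pos: [0.5257, -0.2411, 0.1752]
ee_rot: [-3.141, -0.001, -0.377]
force: [-0.1, -1.0, -1.2]
width: 0.0431
gripper_force: 10.0
t: 8.0
eef_pos: [0.4706, -0.362, 0.1741]
ee_rot: [-3.141, -0.0, -0.377]
force: [-0.5, -0.3, -2.2]
width: 0.0429
gripper_force: 10.0
```

```bash
python3 -m handwheel '[{"delta_pos":[0,0,-0.4],"dr":[0,0,0]},{"delta_pos":[0,0,-0.8],"dr":[0,0,0]},{"delta_pos":[0,0,-0.9],"dr":[0,0,0]},{"delta_pos":[0,0,-0.9],"dr":[0,0,0]},{"delta_pos":[0,0,-0.7],"dr":[0,0,0]},{"delta_pos":[0,0,-0.4],"dr":[0,0,0]},{"delta_pos":[0,0,-0.2],"dr":[0,0,0]},{"delta_pos":[0,0,-0.1],"dr":[0,0,0]},{"delta_pos":[0,0,0],"dr":[0,0,0]},{"delta_pos":[0,0,0],"dr":[0,0,0]}]'
```

```text
t: 9.0
eef_pos: [0.471, -0.3626, 0.043]
ee_rot: [3.141, -0.002, -0.377]
force: [0.4, 0.1, -0.9]
width: 0.0431
gripper_force: 10.0
```

```bash
python3 -m handwheel '[{"delta_pos":[0,0,-0.12],"dr":[0,0,0]},{"delta_pos":[0,0,-0.1],"dr":[0,0,0]},{"delta_pos":[0,0,-0.06],"dr":[0,0,0]},{"delta_pos":[0,0,0],"dr":[0,0,0]},{"delta_pos":[0,0,0],"dr":[0,0,0]}]'
python3 -m handwheel '[{"delta_pos":[0,0,-0.04],"dr":[0,0,0]},{"delta_pos":[0,0,0],"dr":[0,0,0]},{"delta_pos":[0,0,0],"dr":[0,0,0]}]'
```

```text
t: 9.5
eef_pos: [0.4704, -0.3624, 0.0336]
ee_rot: [3.142, 0.0, -0.377]
force: [-0.1, 0.1, -0.7]
width: 0.0429
gripper_force: 10.0
t: 9.8
eef_pos: [0.4704, -0.3624, 0.0325]
ee_rot: [3.142, 0.0, -0.377]
force: [0.4, -0.4, -1.3]
width: 0.0429
gripper_force: 10.0
```

```bash
python3 -m handwheel '[{"delta_pos":[0,0,-0.03],"dr":[0,0,0]},{"delta_pos":[0,0,0],"dr":[0,0,0]},{"delta_pos":[0,0,0],"dr":[0,0,0]}]'
python3 -m handwheel '[{"delta_pos":[0,0,-0.03],"dr":[0,0,0]},{"delta_pos":[0,0,0],"dr":[0,0,0]},{"delta_pos":[0,0,0],"dr":[0,0,0]}]'
```

```text
t: 10.1
eef_pos: [0.4707, -0.3625, 0.032]
ee_rot: [3.141, -0.001, -0.377]
force: [-0.4, 2.0, 3.9]
width: 0.0431
gripper_force: 10.0
t: 10.4
eef_pos: [0.4712, -0.3623, 0.0317]
ee_rot: [-3.142, -0.002, -0.376]
force: [-1.0, 4.7, 9.6]
width: 0.0429
gripper_force: 10.0
```

```bash
python3 -m handwheel '[{"delta_pos":[0,0,0.02],"dr":[0,0,0]},{"delta_pos":[0,0,0],"dr":[0,0,0]},{"delta_pos":[0,0,0],"dr":[0,0,0]},{"delta_pos":[0,0,0],"dr":[0,0,0]},{"delta_pos":[0,0,0],"dr":[0,0,0]}]' -0.6
python3 -m handwheel '[{"delta_pos":[0,0,0.2],"dr":[0,0,0]},{"delta_pos":[0,0,0.5],"dr":[0,0,0]},{"delta_pos":[0,0,0.8],"dr":[0,0,0]},{"delta_pos":[0,0,0.9],"dr":[0,0,0]},{"delta_pos":[0,0,0.9],"dr":[0,0,0]},{"delta_pos":[0,0,0.9],"dr":[0,0,0]},{"delta_pos":[0,0,0.5],"dr":[0,0,0]},{"delta_pos":[0,0,0.2],"dr":[0,0,0]}]'
python3 - <<'E'
from h import *
s=grab_frame("scene")
for d in mark_of("scene","jar")[:4]: print(round(d["conf"],2),np.round(d["location"],1),ray("scene",d["location"],.005).round(3))
for d in mark_of("scene","slim_bottle")[:3]: print(round(d["conf"],2),np.round(d["location"],1),ray("scene",d["location"],.0).round(3))
cv2.imwrite("pics/s5.png",cv2.resize(s[150:400,100:400],None,fx=2,fy=2)[:,:,::-1])
E
```

```text
t: 10.9
eef_pos: [0.4702, -0.3624, 0.031]
ee_rot: [3.142, 0.0, -0.377]
force: [-0.3, 0.9, 0.0]
width: 0.0695
gripper_force: 0.0
t: 11.7
eef_pos: [0.4712, -0.3628, 0.1807]
ee_rot: [3.141, -0.003, -0.377]
force: [0.2, -0.2, 0.4]
width: 0.0703
gripper_force: 0.0
0.9 [212.2 348.7] [ 0.472 -0.365  0.005]
0.73 [281.2 235.7] [ 0.446 -0.067  0.   ]
```

View pics/s5.png

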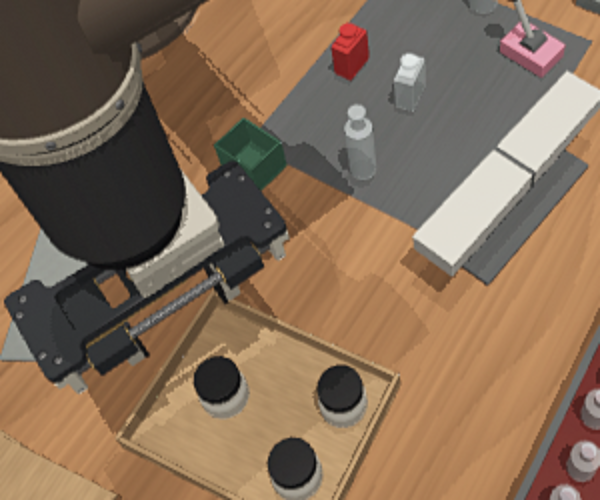

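The jar stands upright in the near end of the tray, lid at about (210,342) in the full picture, with the other jars untouched. Next the flat bottle.

```bash
python3 -m handwheel '[{"delta_pos":[-0.08,0.6,0],"dr":[0,0,-4]},{"delta_pos":[-0.08,1,0],"dr":[0,0,-4]},{"delta_pos":[-0.08,1,0],"dr":[0,0,-4]},{"delta_pos":[-0.08,1,0],"dr":[0,0,-4]},{"delta_pos":[-0.08,1,0],"dr":[0,0,-4]},{"delta_pos":[-0.08,1,0],"dr":[0,0,-4]},{"delta_pos":[-0.08,1,0],"dr":[0,0,-4]},{"delta_pos":[-0.08,1,0],"dr":[0,0,-4]},{"delta_pos":[-0.08,1,0],"dr":[0,0,-4]},{"delta_pos":[-0.08,1,0],"dr":[0,0,-4]}]' -0.36 8
python3 -m handwheel '[{"delta_pos":[-0.08,1,0],"dr":[0,0,-4]},{"delta_pos":[-0.08,1,0],"dr":[0,0,-4]},{"delta_pos":[-0.08,1,0],"dr":[0,0,-4]},{"delta_pos":[-0.08,1,0],"dr":[0,0,-4]},{"delta_pos":[0,0.5,0],"dr":[0,0,0]},{"delta_pos":[0,0,0],"dr":[0,0,0]},{"delta_pos":[0,0,0],"dr":[0,0,0]}]'
```

```text
t: 12.85
eef_pos: [0.4453, -0.0734, 0.1771]
ee_rot: [3.14, 0.001, -1.078]
force: [0.3, -0.0, 0.1]
width: 0.06
gripper_force: 0.0
t: 13.55
eef_pos: [0.4361, 0.0605, 0.1773]
ee_rot: [3.14, -0.001, -1.353]
force: [0.3, 0.2, 0.6]
width: 0.0595
gripper_force: 0.0
```

```bash
python3 -m handwheel '[{"delta_pos":[0,0,-0.4],"dr":[0,0,0]},{"delta_pos":[0,0,-0.8],"dr":[0,0,0]},{"delta_pos":[0,0,-0.9],"dr":[0,0,0]},{"delta_pos":[0,0,-0.8],"dr":[0,0,0]},{"delta_pos":[0,0,-0.8],"dr":[0,0,0]},{"delta_pos":[0,0,-0.6],"dr":[0,0,0]},{"delta_pos":[0,0,-0.4],"dr":[0,0,0]},{"delta_pos":[0,0,0],"dr":[0,0,0]},{"delta_pos":[0,0,0],"dr":[0,0,0]}]'
python3 -m handwheel '[{"delta_pos":[0,0,0],"dr":[0,0,0]},{"delta_pos":[0,0,0],"dr":[0,0,0]},{"delta_pos":[0,0,0],"dr":[0,0,0]},{"delta_pos":[0,0,0],"dr":[0,0,0]},{"delta_pos":[0,0,0],"dr":[0,0,0]},{"delta_pos":[0,0,0],"dr":[0,0,0]},{"delta_pos":[0,0,0],"dr":[0,0,0]},{"delta_pos":[0,0,0],"dr":[0,0,0]}]' 1 8
```

```text
t: 14.45
eef_pos: [0.4367, 0.0598, 0.0372]
ee_rot: [3.141, -0.001, -1.355]
force: [0.4, -0.0, 0.2]
width: 0.0595
gripper_force: 0.0
t: 15.25
eef_pos: [0.4369, 0.0607, 0.0374]
ee_rot: [-3.141, -0.0, -1.354]
force: [-0.9, 0.7, 4.2]
width: 0.0261
gripper_force: 7.9
```

```bash
python3 -m handwheel '[{"delta_pos":[0,0,0.1],"dr":[0,0,0]},{"delta_pos":[0,0,0.3],"dr":[0,0,0]},{"delta_pos":[0,0,0.6],"dr":[0,0,0]},{"delta_pos":[0,0,0.9],"dr":[0,0,0]},{"delta_pos":[0.1,0,0.9],"dr":[0,0,-2]},{"delta_pos":[0.3,-0.05,0.9],"dr":[0,0,-2]},{"delta_pos":[0.5,-0.05,0.7],"dr":[0,0,-2]},{"delta_pos":[0.6,-0.05,0.3],"dr":[0,0,-2]},{"delta_pos":[0.7,-0.05,0.1],"dr":[0,0,-2]},{"delta_pos":[0.7,-0.05,0],"dr":[0,0,-2]}]'
python3 -m handwheel '[{"delta_pos":[0.7,-0.05,0],"dr":[0,0,-2]},{"delta_pos":[0.7,-0.05,0],"dr":[0,0,-2]},{"delta_pos":[0.7,0,0],"dr":[0,0,-2]},{"delta_pos":[0.6,0,0],"dr":[0,0,-2]},{"delta_pos":[0.4,0,0],"dr":[0,0,-2]},{"delta_pos":[0.2,0,0],"dr":[0,0,0]},{"delta_pos":[0.1,0,0],"dr":[0,0,0]},{"delta_pos":[0,0,0],"dr":[0,0,0]},{"delta_pos":[0,0,0],"dr":[0,0,0]}]'
```

```text
t: 16.25
eef_pos: [0.5247, 0.0531, 0.1827]
ee_rot: [-3.14, 0.001, -1.565]
force: [-0.0, 0.4, -0.7]
width: 0.026
gripper_force: 7.9
t: 17.15
eef_pos: [0.6252, 0.0502, 0.1815]
ee_rot: [3.142, 0.0, -1.738]
force: [0.5, 0.1, -0.9]
width: 0.026
gripper_force: 7.9
```

```bash
python3 -m handwheel '[{"delta_pos":[0.04,0,-0.3],"dr":[0,0,0]},{"delta_pos":[0,0,-0.5],"dr":[0,0,0]},{"delta_pos":[0,0,-0.4],"dr":[0,0,0]},{"delta_pos":[0,0,-0.25],"dr":[0,0,0]},{"delta_pos":[0,0,-0.15],"dr":[0,0,0]},{"delta_pos":[0,0,0],"dr":[0,0,0]},{"delta_pos":[0,0,0],"dr":[0,0,0]}]'
python3 - <<'E'
from h import *
for c in("top","scene"):
    grab_frame(c)
    for d in mark_of(c,"flat_bottle")[:2]: print(c,round(d["conf"],2),np.round(d["location"],1),ray(c,d["location"],.096).round(4))
print(get_state()["eef_pos"])
E
```

```text
t: 17.85
eef_pos: [0.6272, 0.0502, 0.1336]
ee_rot: [-3.141, 0.0, -1.738]
force: [-0.0, -0.5, -0.6]
width: 0.0262
gripper_force: 7.9
top 0.73 [280.6 280.1] [0.3496 0.0562 0.096 ]
scene 0.84 [278.2 184.4] [ 0.4033 -0.0005  0.096 ]
scene 0.65 [376.6 210.3] [0.6322 0.0445 0.096 ]
[0.62727849 0.05018871 0.13378386]
```

```bash
python3 -m handwheel '[{"delta_pos":[-0.05,0,-0.1],"dr":[0,0,0]},{"delta_pos":[0,0,-0.05],"dr":[0,0,0]},{"delta_pos":[0,0,0],"dr":[0,0,0]},{"delta_pos":[0,0,0],"dr":[0,0,0]}]'
python3 -m handwheel '[{"delta_pos":[0,0,-0.03],"dr":[0,0,0]},{"delta_pos":[0,0,0],"dr":[0,0,0]},{"delta_pos":[0,0,0],"dr":[0,0,0]}]'
python3 -m handwheel '[{"delta_pos":[0,0,-0.02],"dr":[0,0,0]},{"delta_pos":[0,0,0],"dr":[0,0,0]},{"delta_pos":[0,0,0],"dr":[0,0,0]}]'
```

```text
t: 18.45
eef_pos: [0.6254, 0.0501, 0.1287]
ee_rot: [3.142, -0.0, -1.738]
force: [1.2, -0.3, -0.8]
width: 0.0262
gripper_force: 7.9
t: 18.75
eef_pos: [0.6255, 0.0501, 0.1279]
ee_rot: [3.142, -0.0, -1.738]
force: [0.8, -0.6, -1.8]
width: 0.0261
gripper_force: 7.9
t: 19.05
eef_pos: [0.6256, 0.0501, 0.1276]
ee_rot: [-3.141, 0.0, -1.738]
force: [-0.6, -0.6, 2.2]
width: 0.0258
gripper_force: 7.9
```

```bash
python3 -m handwheel '[{"delta_pos":[0,0,0],"dr":[0,0,0]},{"delta_pos":[0,0,0],"dr":[0,0,0]},{"delta_pos":[0,0,0],"dr":[0,0,0]},{"delta_pos":[0,0,0],"dr":[0,0,0]}]' -0.4
python3 -m handwheel '[{"delta_pos":[0,0,0.2],"dr":[0,0,0]},{"delta_pos":[0,0,0.5],"dr":[0,0,0]},{"delta_pos":[0,0,0.8],"dr":[0,0,0]},{"delta_pos":[0,0,0.8],"dr":[0,0,0]},{"delta_pos":[0,0,0.8],"dr":[0,0,0]},{"delta_pos":[0,0,0.3],"dr":[0,0,0]},{"delta_pos":[0,0,0],"dr":[0,0,0]}]'
python3 - <<'E'
from h import *
print(get_state()["eef_pos"],get_state()["ee_rot"])
for c in("top","scene"):
    f=save(c,"after_flat_%s.png"%c)
    for q,z in(("flat_bottle",.09),("round_bottle",0)):
        for d in mark_of(c,q)[:3]: print(c,q,round(d["conf"],2),np.round(d["location"],1),ray(c,d["location"],z).round(4))
E
```

```text
t: 19.45
eef_pos: [0.6255, 0.0501, 0.1272]
ee_rot: [-3.142, 0.0, -1.738]
force: [0.1, 0.1, -0.2]
width: 0.0528
gripper_force: 0.0
t: 20.15
eef_pos: [0.6262, 0.0503, 0.231]
ee_rot: [-3.139, 0.001, -1.738]
force: [-0.2, 1.0, 0.0]
width: 0.0615
gripper_force: 0.0
[0.62618798 0.0503442  0.23096109] [-3.13890169e+00  1.44909798e-03 -1.73804677e+00]
top flat_bottle 0.7 [280.3 283.1] [0.3428 0.0574 0.09  ]
top flat_bottle 0.58 [282.8 166.7] [0.6207 0.0468 0.09  ]
top round_bottle 0.6 [206.8 241.5] [0.4531 0.2491 0.    ]
scene flat_bottle 0.71 [278.5 186.3] [ 0.4039 -0.001   0.09  ]
scene round_bottle 0.78 [342.  151.3] [0.4438 0.2477 0.    ]
```

```bash
python3 -m handwheel '[{"delta_pos":[-0.3,0.3,0],"dr":[0,0,6]},{"delta_pos":[-0.6,0.65,0],"dr":[0,0,7]},{"delta_pos":[-0.65,0.7,0],"dr":[0,0,7]},{"delta_pos":[-0.7,0.75,0],"dr":[0,0,7]},{"delta_pos":[-0.7,0.75,0],"dr":[0,0,7]},{"delta_pos":[-0.7,0.75,0],"dr":[0,0,7]},{"delta_pos":[-0.7,0.75,0],"dr":[0,0,7]},{"delta_pos":[-0.7,0.75,0],"dr":[0,0,7]},{"delta_pos":[-0.65,0.65,0],"dr":[0,0,7]},{"delta_pos":[-0.4,0.4,0],"dr":[0,0,4.5]}]' -0.8
python3 -m handwheel '[{"delta_pos":[-0.03,0.05,-0.3],"dr":[0,0,0]},{"delta_pos":[0,0,-0.5],"dr":[0,0,0]},{"delta_pos":[0,0,-0.5],"dr":[0,0,0]},{"delta_pos":[0,0,-0.2],"dr":[0,0,0]},{"delta_pos":[0,0,0],"dr":[0,0,0]},{"delta_pos":[0,0,0],"dr":[0,0,0]}]'
```

```text
t: 21.45
eef_pos: [0.4411, 0.2446, 0.2288]
ee_rot: [3.141, 0.0, -0.572]
force: [1.0, -0.7, -0.2]
width: 0.0786
gripper_force: 0.0
t: 22.05
eef_pos: [0.442, 0.245, 0.1844]
ee_rot: [3.141, -0.0, -0.578]
force: [-0.2, -0.4, 0.8]
width: 0.0789
gripper_force: 0.0
```

```bash
python3 -m handwheel '[{"delta_pos":[0,0,-0.4],"dr":[0,0,0]},{"delta_pos":[0,0,-0.8],"dr":[0,0,0]},{"delta_pos":[0,0,-0.8],"dr":[0,0,0]},{"delta_pos":[0,0,-0.8],"dr":[0,0,0]},{"delta_pos":[0,0,-0.8],"dr":[0,0,0]},{"delta_pos":[0,0,-0.6],"dr":[0,0,0]},{"delta_pos":[0,0,-0.4],"dr":[0,0,0]},{"delta_pos":[0,0,-0.2],"dr":[0,0,0]},{"delta_pos":[0,0,0],"dr":[0,0,0]},{"delta_pos":[0,0,0],"dr":[0,0,0]}]'
python3 -m handwheel '[{"delta_pos":[0,0,0],"dr":[0,0,0]},{"delta_pos":[0,0,0],"dr":[0,0,0]},{"delta_pos":[0,0,0],"dr":[0,0,0]},{"delta_pos":[0,0,0],"dr":[0,0,0]},{"delta_pos":[0,0,0],"dr":[0,0,0]},{"delta_pos":[0,0,0],"dr":[0,0,0]},{"delta_pos":[0,0,0],"dr":[0,0,0]},{"delta_pos":[0,0,0],"dr":[0,0,0]}]' 1 8
```

```text
t: 23.05
eef_pos: [0.442, 0.2455, 0.0409]
ee_rot: [-3.141, -0.0, -0.577]
force: [0.2, -0.1, 0.3]
width: 0.0792
gripper_force: 0.0
t: 23.85
eef_pos: [0.4428, 0.2465, 0.0412]
ee_rot: [-3.138, -0.001, -0.577]
force: [1.6, 2.5, 5.3]
width: 0.0362
gripper_force: 7.6
```

```bash
python3 -m handwheel '[{"delta_pos":[0,0,0.1],"dr":[0,0,0]},{"delta_pos":[0,0,0.3],"dr":[0,0,0]},{"delta_pos":[0,0,0.6],"dr":[0,0,0]},{"delta_pos":[0,0,0.9],"dr":[0,0,0]},{"delta_pos":[0,0,1],"dr":[0,0,0]},{"delta_pos":[0,0,1],"dr":[0,0,0]},{"delta_pos":[0.05,-0.1,0.9],"dr":[0,0,0]},{"delta_pos":[0.15,-0.3,0.6],"dr":[0,0,0]},{"delta_pos":[0.25,-0.5,0.2],"dr":[0,0,0]},{"delta_pos":[0.35,-0.7,0],"dr":[0,0,0]}]'
python3 -m handwheel '[{"delta_pos":[0.4,-0.85,0],"dr":[0,0,0]},{"delta_pos":[0.4,-0.85,0],"dr":[0,0,0]},{"delta_pos":[0.4,-0.85,0],"dr":[0,0,0]},{"delta_pos":[0.4,-0.85,0],"dr":[0,0,0]},{"delta_pos":[0.4,-0.85,0],"dr":[0,0,0]},{"delta_pos":[0.4,-0.85,0],"dr":[0,0,0]},{"delta_pos":[0.4,-0.85,0],"dr":[0,0,0]},{"delta_pos":[0.4,-0.85,0],"dr":[0,0,0]},{"delta_pos":[0.4,-0.85,0],"dr":[0,0,0]},{"delta_pos":[0.4,-0.8,0],"dr":[0,0,0]}]'
python3 -m handwheel '[{"delta_pos":[0.3,-0.6,0],"dr":[0,0,0]},{"delta_pos":[0.2,-0.4,0],"dr":[0,0,0]},{"delta_pos":[0.05,-0.1,0],"dr":[0,0,0]},{"delta_pos":[0,0,0],"dr":[0,0,0]},{"delta_pos":[0,0,0],"dr":[0,0,0]}]'
```

```text
t: 24.85
eef_pos: [0.4654, 0.1969, 0.2097]
ee_rot: [-3.14, -0.0, -0.576]
force: [0.3, 0.2, -0.9]
width: 0.0233
gripper_force: 8.0
t: 25.85
eef_pos: [0.5848, -0.0577, 0.2081]
ee_rot: [3.14, 0.002, -0.578]
force: [0.5, 0.3, -1.5]
width: 0.0235
gripper_force: 8.0
t: 26.35
eef_pos: [0.6016, -0.0888, 0.2083]
ee_rot: [3.142, 0.0, -0.577]
force: [-0.3, -0.1, -1.0]
width: 0.0234
gripper_force: 8.0
```

Run:
```python
from h import *
for c in("top","scene"):
    f=save(c,"carry_%s.png"%c)
    for q,z in(("round_bottle",.15),("flat_bottle",.09)):
        for m in(mark_of,find_in):
            for d in m(c,q)[:3]: print(c,q,m is mark_of,round(d["conf"],2),np.round(d["location"],1),ray(c,d["location"],z).round(4))
s=cv2.imread("pics/carry_scene.png");t=cv2.imread("pics/carry_top.png")
a=cv2.resize(s[100:300,270:440],None,fx=3,fy=3,interpolation=cv2.INTER_CUBIC)
b=cv2.resize(t[140:260,190:350],(280,210))
b=np.vstack([b,np.zeros((390,280,3),np.uint8)])
cv2.imwrite("pics/carry.png",np.hstack([a,b]))
p=get_state()["eef_pos"]
print(proj("scene",p),proj("scene",p-[0,0,.041]),proj("top",p))
```

```text
top round_bottle True 0.46 [338.2 164.2] [ 0.6083 -0.0842  0.15  ]
top round_bottle False 0.66 [333.3 165.7] [ 0.6051 -0.0728  0.15  ]
top round_bottle False 0.38 [457.6 185.3] [ 0.5513 -0.3543  0.15  ]
top flat_bottle True 0.52 [280.4 166.5] [0.6214 0.0526 0.09  ]
top flat_bottle False 0.88 [279.4 163.9] [0.6279 0.0549 0.09  ]
top flat_bottle False 0.53 [165.8 200.3] [0.5461 0.328  0.09  ]
scene round_bottle True 0.92 [339.4 234. ] [ 0.6044 -0.0832  0.15  ]
scene round_bottle False 0.58 [339.6 226.7] [ 0.5965 -0.0676  0.15  ]
scene flat_bottle True 0.69 [376.2 211.5] [0.6315 0.0454 0.09  ]
scene flat_bottle True 0.58 [278.1 186.2] [ 0.403  -0.0013  0.09  ]
scene flat_bottle False 0.67 [380. 206.] [0.6324 0.0634 0.09  ]
scene flat_bottle False 0.64 [275.3 177.8] [0.3835 0.0169 0.09  ]
[338.03366975 218.8818404 ] [337.25089254 230.93666507] [341.84048013 160.41004077]
```

View pics/carry.png

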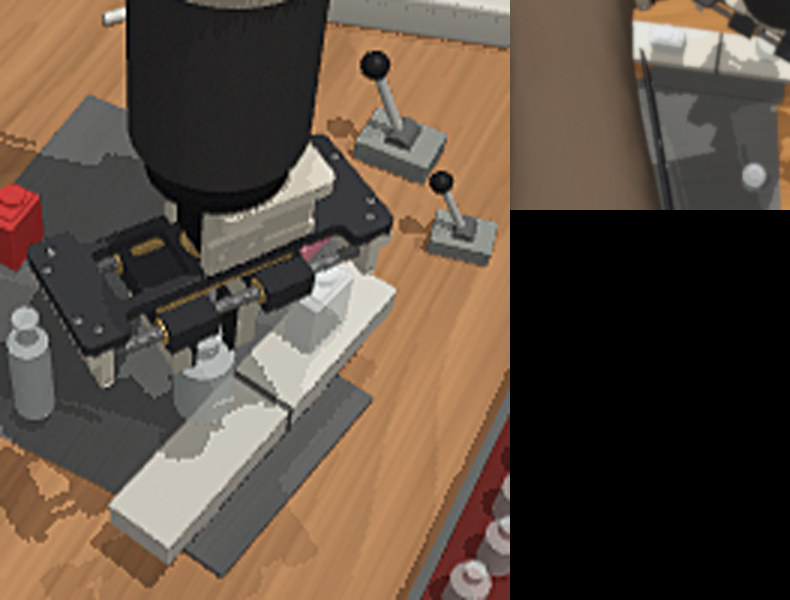

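The round bottle hangs upright from its neck, shoulder near (338,218) and base near (337,235): the pads slid up from the shoulder. The flat bottle stands well on the left half. I'll measure the base height, then lower by feel.

Run:
```python
from h import *
p=get_state()["eef_pos"]
for c,fl,rd in(("scene",(376.2,211.5),(339.4,234.)),("top",(280.4,166.5),(338.2,164.2))):
    b=np.array(fl)-proj(c,[.6255,.0501,.09]);print(c,"bias px",b.round(1))
    for off in(.041,.05,.06,.07):print(off,(np.array(rd)-b-proj(c,p-[0,0,off])).round(1))
```

```text
scene bias px [1.5 2.6]
0.041 [0.6 0.5]
0.05 [ 0.8 -2. ]
0.06 [ 1.  -4.8]
0.07 [ 1.1 -7.5]
top bias px [-1.   1.7]
0.041 [-1.7 -2.4]
0.05 [-1.5 -3.4]
0.06 [-1.3 -4.4]
0.07 [-1.1 -5.5]
```

```bash
python3 -m handwheel '[{"delta_pos":[0.05,0,-0.3],"dr":[0,0,0]},{"delta_pos":[0,0,-0.3],"dr":[0,0,0]},{"delta_pos":[0,0,-0.1],"dr":[0,0,0]},{"delta_pos":[0,0,0],"dr":[0,0,0]},{"delta_pos":[0,0,0],"dr":[0,0,0]}]'
```

```text
t: 27.35
eef_pos: [0.6036, -0.0894, 0.1872]
ee_rot: [3.141, 0.0, -0.577]
force: [1.0, -0.4, -0.9]
width: 0.0232
gripper_force: 8.0
```

```bash
python3 -m handwheel '[{"delta_pos":[0,0,-0.3],"dr":[0,0,0]},{"delta_pos":[0,0,-0.4],"dr":[0,0,0]},{"delta_pos":[0,0,-0.2],"dr":[0,0,0]},{"delta_pos":[0,0,0],"dr":[0,0,0]},{"delta_pos":[0,0,0],"dr":[0,0,0]}]'
python3 - <<'E'
from h import *
p=get_state()["eef_pos"];print(p)
fl=dict(scene=(376.2,211.5),top=(280.4,166.5))
for c in fl:
    grab_frame(c);b=np.array(fl[c])-proj(c,[.6255,.0501,.09])
    for d in mark_of(c,"round_bottle")[:2]:
        print(c,round(d["conf"],2),[(np.array(d["location"])-b-proj(c,p-[0,0,o])).round(1) for o in(.041,.05,.06)])
E
```

```text
t: 27.85
eef_pos: [0.6035, -0.0895, 0.16]
ee_rot: [3.141, 0.0, -0.577]
force: [0.6, -0.0, -0.7]
width: 0.023
gripper_force: 8.0
[ 0.60353841 -0.08946071  0.16002406]
scene 0.67 [array([-0.8,  1.2]), array([-0.7, -1.1]), array([-0.5, -3.6])]
top 0.51 [array([-3.6, -3.4]), array([-3.5, -4.3]), array([-3.3, -5.2])]
```

```bash
python3 -m handwheel '[{"delta_pos":[0,0,-0.06],"dr":[0,0,0]},{"delta_pos":[0,0,-0.06],"dr":[0,0,0]},{"delta_pos":[0,0,-0.06],"dr":[0,0,0]},{"delta_pos":[0,0,0],"dr":[0,0,0]}]'
python3 -m handwheel '[{"delta_pos":[0,0,-0.06],"dr":[0,0,0]},{"delta_pos":[0,0,-0.06],"dr":[0,0,0]},{"delta_pos":[0,0,0],"dr":[0,0,0]}]'
python3 -m handwheel '[{"delta_pos":[0,0,-0.05],"dr":[0,0,0]},{"delta_pos":[0,0,-0.05],"dr":[0,0,0]},{"delta_pos":[0,0,0],"dr":[0,0,0]}]'
```

```text
t: 28.45
eef_pos: [0.6034, -0.0894, 0.1545]
ee_rot: [3.141, 0.0, -0.578]
force: [0.2, 0.6, -1.2]
width: 0.0237
gripper_force: 8.0
t: 28.75
eef_pos: [0.6034, -0.0894, 0.1509]
ee_rot: [3.141, 0.0, -0.577]
force: [-0.1, -0.4, -0.7]
width: 0.023
gripper_force: 8.0
t: 29.05
eef_pos: [0.6034, -0.0894, 0.148]
ee_rot: [3.141, 0.0, -0.578]
force: [-0.0, 0.6, -0.2]
width: 0.023
gripper_force: 8.0
```

```bash
python3 -m handwheel '[{"delta_pos":[0,0,-0.04],"dr":[0,0,0]},{"delta_pos":[0,0,-0.04],"dr":[0,0,0]},{"delta_pos":[0,0,0],"dr":[0,0,0]}]'
python3 -m handwheel '[{"delta_pos":[0,0,-0.04],"dr":[0,0,0]},{"delta_pos":[0,0,-0.04],"dr":[0,0,0]},{"delta_pos":[0,0,0],"dr":[0,0,0]}]'
```

```text
t: 29.35
eef_pos: [0.6035, -0.0894, 0.1457]
ee_rot: [3.141, 0.0, -0.578]
force: [-1.0, 0.3, -1.3]
width: 0.0231
gripper_force: 8.0
t: 29.65
eef_pos: [0.6034, -0.0894, 0.1433]
ee_rot: [3.141, 0.0, -0.578]
force: [-0.2, 0.5, -0.3]
width: 0.023
gripper_force: 8.0
```

```bash
python3 -m handwheel '[{"delta_pos":[0,0,-0.04],"dr":[0,0,0]},{"delta_pos":[0,0,-0.04],"dr":[0,0,0]},{"delta_pos":[0,0,0],"dr":[0,0,0]}]'
python3 -m handwheel '[{"delta_pos":[0,0,-0.03],"dr":[0,0,0]},{"delta_pos":[0,0,-0.03],"dr":[0,0,0]},{"delta_pos":[0,0,0],"dr":[0,0,0]}]'
```

```text
t: 29.95
eef_pos: [0.6038, -0.0894, 0.1412]
ee_rot: [-3.141, -0.0, -0.577]
force: [0.1, -0.1, 0.1]
width: 0.023
gripper_force: 8.0
t: 30.25
eef_pos: [0.6049, -0.0893, 0.1407]
ee_rot: [-3.14, -0.003, -0.577]
force: [0.7, 1.5, 6.8]
width: 0.023
gripper_force: 8.0
```

```bash
python3 -m handwheel '[{"delta_pos":[0,0,0.03],"dr":[0,0,0]},{"delta_pos":[0,0,0],"dr":[0,0,0]},{"delta_pos":[0,0,0],"dr":[0,0,0]}]'
```

```text
t: 30.55
eef_pos: [0.6043, -0.0893, 0.1408]
ee_rot: [-3.141, -0.001, -0.577]
force: [0.7, 1.3, 5.7]
width: 0.0231
gripper_force: 8.0
```

Run:
```python
from h import *
p=get_state()["eef_pos"];print(p)
fl=dict(scene=(376.2,211.5),top=(280.4,166.5))
for c in fl:
    grab_frame(c);b=np.array(fl[c])-proj(c,[.6255,.0501,.09])
    for d in mark_of(c,"round_bottle")[:2]:
        q=ray(c,np.array(d["location"])-b,.09);r=(q-[.6149,-.0192,0.09])[:2]
        print(c,round(d["conf"],2),q.round(4),"bar frame",np.round([r@[.9867,-.1625],r@[.1625,.9867]],4))
r=p[:2]-[.6149,-.0192];print(np.round([r@[.9867,-.1625],r@[.1625,.9867]],4))
```

```text
[ 0.60426519 -0.08932841  0.14081355]
scene 0.87 [ 0.595  -0.0764  0.09  ] bar frame [-0.0103 -0.0597]
top 0.46 [ 0.613  -0.0843  0.09  ] bar frame [ 0.0087 -0.0646]
[ 0.0009 -0.0709]
```

```bash
python3 -m handwheel '[{"delta_pos":[0,0,0.01],"dr":[0,0,0]},{"delta_pos":[0,0,0],"dr":[0,0,0]},{"delta_pos":[0,0,0],"dr":[0,0,0]},{"delta_pos":[0,0,0],"dr":[0,0,0]},{"delta_pos":[0,0,0],"dr":[0,0,0]}]' -0.4
python3 -m handwheel '[{"delta_pos":[0,0,0.2],"dr":[0,0,0]},{"delta_pos":[0,0,0.5],"dr":[0,0,0]},{"delta_pos":[0,0,0.9],"dr":[0,0,0]},{"delta_pos":[0,0,0.9],"dr":[0,0,0]},{"delta_pos":[-0.5,0.5,0.5],"dr":[0,0,0]},{"delta_pos":[-0.6,0.9,0],"dr":[0,0,0]},{"delta_pos":[-0.6,0.9,0],"dr":[0,0,0]},{"delta_pos":[-0.6,0.9,0],"dr":[0,0,0]},{"delta_pos":[-0.6,0.9,0],"dr":[0,0,0]},{"delta_pos":[-0.6,0.9,0],"dr":[0,0,0]}]'
```

```text
t: 31.25
eef_pos: [0.6034, -0.0894, 0.1402]
ee_rot: [3.141, 0.0, -0.578]
force: [0.4, -0.6, -0.2]
width: 0.0574
gripper_force: 0.0
t: 32.25
eef_pos: [0.4978, 0.0615, 0.2311]
ee_rot: [-3.141, -0.0, -0.578]
force: [-0.1, 1.3, -1.0]
width: 0.0614
gripper_force: 0.0
```

Run:
```python
from h import *
print(get_state()["eef_pos"])
B=dict(scene=(.6169,-.0213),top=(.6128,-.0171))
for c in B:
    save(c,"placed_%s.png"%c)
    for q in("flat_bottle","round_bottle"):
      for k in range(2):
        if k: grab_frame(c)
        for d in mark_of(c,q)[:2]:
            w=ray(c,d["location"],.09);r=(w[:2]-B[c])
            print(c,q,round(d["conf"],2),np.round(d["location"],1),"bar frame",np.round([r@[.9867,-.1625],r@[.1625,.9867]],4))
```

```text
[0.49782392 0.0615135  0.23107276]
scene flat_bottle 0.57 [376.6 209.7] bar frame [0.0015 0.0728]
scene flat_bottle 0.57 [277.9 187. ] bar frame [-0.2131 -0.0171]
scene flat_bottle 0.71 [277.7 185.8] bar frame [-0.2159 -0.0147]
scene flat_bottle 0.68 [376.3 211.4] bar frame [0.0036 0.0685]
scene round_bottle 0.71 [338.8 250.3] bar frame [-0.0005 -0.0637]
scene round_bottle 0.96 [337.2 251.4] bar frame [-0.0014 -0.0679]
top flat_bottle 0.77 [281.4 281.6] bar frame [-0.2747  0.0276]
top flat_bottle 0.63 [277.7 169.5] bar frame [-0.0111  0.0755]
top flat_bottle 0.65 [278.9 281.8] bar frame [-0.276   0.0333]
top flat_bottle 0.51 [281.9 168.4] bar frame [-0.007   0.0659]
top round_bottle 0.61 [335.5 170.4] bar frame [ 0.0055 -0.0632]
top round_bottle 0.77 [334.5 172.6] bar frame [-0.0002 -0.0615]
```

Both bottles read well within tolerance on the bar. Now the switch lever, the large grey one, with its ball at (0.550, 0.332).

```bash
python3 -m handwheel '[{"delta_pos":[-0.03,0.4,0],"dr":[0,0,3]},{"delta_pos":[-0.03,0.8,0],"dr":[0,0,4]},{"delta_pos":[-0.03,1,0],"dr":[0,0,4]},{"delta_pos":[-0.03,1,0],"dr":[0,0,4]},{"delta_pos":[-0.03,1,0],"dr":[0,0,4]},{"delta_pos":[-0.03,1,0],"dr":[0,0,4]},{"delta_pos":[-0.03,1,0],"dr":[0,0,4]},{"delta_pos":[-0.03,1,0],"dr":[0,0,4]},{"delta_pos":[-0.03,1,0],"dr":[0,0,2]},{"delta_pos":[0,0.7,0],"dr":[0,0,0]}]' 1 5
python3 -m handwheel '[{"delta_pos":[0,0.1,0],"dr":[0,0,0]},{"delta_pos":[0,0,-0.4],"dr":[0,0,0]},{"delta_pos":[0,0,-0.8],"dr":[0,0,0]},{"delta_pos":[0,0,-0.8],"dr":[0,0,0]},{"delta_pos":[0,0,-0.6],"dr":[0,0,0]},{"delta_pos":[0,0,-0.3],"dr":[0,0,0]},{"delta_pos":[0,0,0],"dr":[0,0,0]}]'
```

```text
t: 33.95
eef_pos: [0.49, 0.3299, 0.2302]
ee_rot: [3.142, 0.0, 0.002]
force: [0.2, 0.0, 0.9]
width: 0.0008
gripper_force: 0.0
t: 34.65
eef_pos: [0.4899, 0.3292, 0.142]
ee_rot: [3.14, 0.002, -0.003]
force: [-0.4, -0.2, -0.6]
width: 0.0004
gripper_force: 0.0
```

Run:
```python
from h import *
for c in("top","scene"):
    grab_frame(c)
    for d in mark_of(c,"switch_tip")[:4]: print(c,round(d["conf"],2),np.round(d["location"],1),ray(c,d["location"],.092).round(3))
print(get_state())
```

```text
top 0.68 [218.  217.3] [0.501 0.203 0.092]
top 0.64 [161.7 199.7] [0.548 0.337 0.092]
top 0.47 [201.8 160.9] [0.64  0.242 0.092]
scene 0.62 [354.  143.1] [0.494 0.208 0.092]
scene 0.56 [393.8 118.5] [0.544 0.339 0.092]
scene 0.44 [416.6 162.7] [0.655 0.224 0.092]
{'t': 34.85, 'q': array([ 9.23062436e-01,  2.75691393e-01, -2.72514499e-01,  3.10251289e-04,
       -1.02076881e+00,  6.45936672e-01]), 'qd': array([ 0.00301663, -0.0034851 ,  0.00128898, -0.00244016,  0.00186252,
       -0.0005339 ]), 'joint_efforts': array([-6.95206434e-02, -4.85637832e+01,  2.63977718e+01,  6.26833588e+00,
        7.05694081e-02,  2.53344197e-04]), 'eef_pos': array([0.49103094, 0.33091973, 0.14458404]), 'ee_rot': array([-3.14029742e+00, -1.30795211e-03, -1.63613521e-03]), 'force': array([0.3243422 , 0.17612934, 0.29603226]), 'moment': array([-0.04255174, -0.03144474,  0.0080717 ]), 'gripper_force': 0.0, 'width': 0.0006906080355654204}
```

Down to z ≈ 0.075, then push along +x.

```bash
python3 -m handwheel '[{"delta_pos":[0,0.1,-0.4],"dr":[0,0,0]},{"delta_pos":[0,0,-0.7],"dr":[0,0,0]},{"delta_pos":[0,0,-0.7],"dr":[0,0,0]},{"delta_pos":[0,0,-0.4],"dr":[0,0,0]},{"delta_pos":[0,0,-0.1],"dr":[0,0,0]},{"delta_pos":[0,0,0],"dr":[0,0,0]}]'
python3 -m handwheel '[{"delta_pos":[0.3,0,0],"dr":[0,0,0]},{"delta_pos":[0.4,0,0],"dr":[0,0,0]},{"delta_pos":[0.4,0,0],"dr":[0,0,0]},{"delta_pos":[0.3,0,0],"dr":[0,0,0]},{"delta_pos":[0.3,0,0],"dr":[0,0,0]},{"delta_pos":[0.3,0,0],"dr":[0,0,0]},{"delta_pos":[0,0,0],"dr":[0,0,0]}]'
```

```text
t: 35.45
eef_pos: [0.4905, 0.3337, 0.0742]
ee_rot: [3.141, 0.0, -0.001]
force: [-0.2, -0.5, 0.1]
width: 0.0004
gripper_force: 0.0
t: 36.15
eef_pos: [0.5518, 0.3335, 0.0742]
ee_rot: [-3.142, -0.0, -0.002]
force: [0.1, -0.1, -0.6]
width: 0.0007
gripper_force: 0.0
```

```bash
python3 -m handwheel '[{"delta_pos":[0.3,0,0],"dr":[0,0,0]},{"delta_pos":[0.3,0,0],"dr":[0,0,0]},{"delta_pos":[0.3,0,0],"dr":[0,0,0]},{"delta_pos":[0.2,0,0],"dr":[0,0,0]},{"delta_pos":[0.1,0,0],"dr":[0,0,0]},{"delta_pos":[0,0,0],"dr":[0,0,0]}]'
python3 - <<'E'
from h import *
for c in("top","scene"):
    save(c,"push_%s.png"%c)
    for d in mark_of(c,"switch_tip")[:4]: print(c,round(d["conf"],2),np.round(d["location"],1),ray(c,d["location"],.092).round(3))
E
```

```text
t: 36.75
eef_pos: [0.5869, 0.3336, 0.0742]
ee_rot: [3.142, -0.0, -0.002]
force: [-0.4, -0.6, 0.2]
width: 0.0007
gripper_force: 0.0
top 0.47 [196.8 160.8] [0.641 0.254 0.092]
top 0.44 [218.6 218.3] [0.499 0.201 0.092]
scene 0.58 [416.7 161.7] [0.654 0.227 0.092]
scene 0.45 [355.5 145. ] [0.5   0.204 0.092]
```

Ball is hidden by the gripper; push on in small steps until a force shows.

```bash
python3 -m handwheel '[{"delta_pos":[0.2,0,0],"dr":[0,0,0]},{"delta_pos":[0.1,0,0],"dr":[0,0,0]},{"delta_pos":[0,0,0],"dr":[0,0,0]}]'
python3 -m handwheel '[{"delta_pos":[0.1,0,0],"dr":[0,0,0]},{"delta_pos":[0.05,0,0],"dr":[0,0,0]},{"delta_pos":[0,0,0],"dr":[0,0,0]}]'
python3 - <<'E'
from h import *
grab_frame("scene")
for d in mark_of("scene","switch_tip")[:4]: print(round(d["conf"],2),np.round(d["location"],1),ray("scene",d["location"],.092).round(3))
E
```

```text
t: 37.25
eef_pos: [0.5959, 0.3336, 0.0743]
ee_rot: [3.142, -0.0, -0.002]
force: [-0.2, 0.4, -0.6]
width: 0.0005
gripper_force: 0.1
t: 37.55
eef_pos: [0.6001, 0.3336, 0.0743]
ee_rot: [3.141, 0.0, -0.002]
force: [-1.0, -0.2, -1.1]
width: 0.0004
gripper_force: 0.2
0.69 [355.9 252.6] [ 0.64  -0.073  0.092]
0.65 [416.8 161.7] [0.654 0.227 0.092]
0.63 [353.4 146.2] [0.497 0.198 0.092]
0.52 [419.4 128.9] [0.617 0.336 0.092]
```

```bash
python3 -m handwheel '[{"delta_pos":[0.07,0,0],"dr":[0,0,0]},{"delta_pos":[0,0,0],"dr":[0,0,0]}]'
python3 -m handwheel '[{"delta_pos":[-0.4,0,0],"dr":[0,0,0]},{"delta_pos":[-0.8,0,0],"dr":[0,0,0]},{"delta_pos":[-0.9,0,0],"dr":[0,0,0]},{"delta_pos":[-0.9,0,0.3],"dr":[0,0,0]},{"delta_pos":[-0.9,0,0.8],"dr":[0,0,0]},{"delta_pos":[-0.3,0,0.9],"dr":[0,0,0]},{"delta_pos":[0,0,0.9],"dr":[0,0,0]},{"delta_pos":[0,0,0.5],"dr":[0,0,0]},{"delta_pos":[0,0,0],"dr":[0,0,0]},{"delta_pos":[0,0,0],"dr":[0,0,0]}]'
python3 - <<'E'
from h import *
Z=dict(switch_tip=.092,jar=.005,flat_bottle=.09,round_bottle=.09,slim_bottle=0)
for c in("top","scene"):
    save(c,"end_%s.png"%c)
    for q,z in Z.items():
        for d in mark_of(c,q)[:4]: print(c,q,round(d["conf"],2),np.round(d["location"],1),ray(c,d["location"],z).round(3))
E
```

```text
t: 37.85
eef_pos: [0.6022, 0.3336, 0.0745]
ee_rot: [3.142, -0.0, -0.002]
force: [-1.6, 0.2, -1.3]
width: 0.0005
gripper_force: 0.3
t: 38.85
eef_pos: [0.4756, 0.3337, 0.1767]
ee_rot: [-3.141, -0.0, -0.001]
force: [0.7, 0.8, -0.6]
width: 0.0005
gripper_force: 0.0
top switch_tip 0.64 [217.1 218.4] [0.499 0.205 0.092]
top switch_tip 0.54 [197.9 159.4] [0.644 0.252 0.092]
top switch_tip 0.47 [163.3 167. ] [0.628 0.335 0.092]
top jar 0.68 [447.2 229.3] [ 0.467 -0.363  0.005]
top flat_bottle 0.71 [282.4 170. ] [0.613 0.048 0.09 ]
top flat_bottle 0.67 [282.4 281.8] [0.346 0.052 0.09 ]
top round_bottle 0.84 [337.4 171. ] [ 0.606 -0.085  0.09 ]
top slim_bottle 0.54 [326.  245.8] [ 0.434 -0.054  0.   ]
scene switch_tip 0.72 [356.5 147.2] [0.506 0.198 0.092]
scene switch_tip 0.59 [419.4 163.1] [0.661 0.226 0.092]
scene switch_tip 0.49 [419.6 130.9] [0.62  0.33  0.092]
scene switch_tip 0.17 [279.2 234.9] [ 0.478 -0.114  0.092]
scene jar 0.68 [211.4 349.4] [ 0.471 -0.367  0.005]
scene jar 0.21 [272.8 354. ] [ 0.583 -0.314  0.005]
scene flat_bottle 0.87 [275.  188.2] [ 0.4  -0.01  0.09]
scene flat_bottle 0.82 [378.4 212.3] [0.637 0.046 0.09 ]
scene round_bottle 0.94 [337.  251.3] [ 0.604 -0.088  0.09 ]
scene slim_bottle 0.57 [281.9 235.3] [ 0.447 -0.065  0.   ]
scene slim_bottle 0.38 [401.7 148.4] [0.582 0.339 0.   ]
```

```bash
python3 -c "from station import *; print(job_done())"
```

```text
the job is handed in; nothing more can be done
None
```

I handed the job in after about 39 s of the allowed 72 s: by the last camera measurements the jar stands in the tray, the flat bottle on the left half of the bar, the round bottle on the right half, and the lever is fully over. The verdict was not reported back. The round bottle slipped in the grip while being lifted and was carried and set down by its neck.

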